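# Shut the red air valve under the sliding cover

### The arm

A 6-joint arm with a two-finger parallel gripper is mounted at the origin on a cart in front of the work surface, level with it; the furniture and walls round the work are solid. World frame = base frame: x ahead of the robot, y to its left, z up, the work surface at z = 0. Lengths are in m, angles in rad, forces in N, time in s.
With the tool pointing down it reaches from about 0.275 to 0.825 m from the base axis. Payload 4.9 kg.
Tool frame: the origin (TCP) lies midway between the tips of the shut fingers; the grasp point (between the pads) lies 19 mm behind it (bot.grip_depth is the distance from the TCP to the grasp point, in m); z points along the fingers, y is the line along which they close (so a half turn about z gives the same grasp; the last joint's range is limited). The gripper opens to 85 mm and grips with 20 to 120 N. Pads are 22 mm wide; open, the fingers measure 114 mm over their backs; the gripper's body (76 mm by 85 mm) begins 54 mm behind the grasp point. The pads swing forward as they close: fully open they stand 13 mm farther back than shut.
Start: joints at [-1.428, 0.326, -0.193, 1.052, 0, 1.437], TCP at [0.15, -0.529, 0.231] pointing down, gripper open.
Joint ranges: [-2.65, 2.65], [-0.97, 1.79], [-1.3, 1.35], [-1.93, 2.1], [-1.47, 1.37], [-3.14, 3.14]. Speed limits (rad/s): [2.57, 2.57, 3.14, 3.14, 3.14, 3.14].

### API

Orientations are given as a unit quaternion [w, x, y, z].
In Python, from cell import bot gives the robot as it stands. Calls block until the motion is done:
- bot.move_pose(position, orientation): joint-space move of the TCP to a pose.
- bot.move_linear(position, speed=0.15, rotation=None, until_force=None): straight line of the TCP; rotation=None keeps the orientation; speed is the mean speed in m/s. With until_force (N) it stops when the force on the tool has changed by that much, and returns True; else False.
- bot.goto_joints(angles): joint-space move.
- bot.set_gripper(opening, grasp_force=None): opening from 0.0 (shut) to 1.0 (fully open); grasp_force is the grip in N (None keeps the last); returns when the fingers have stopped.
- bot.wait(seconds).
- bot.solve_ik(position, orientation): joint angles nearest the present ones, or None.
- bot.camera(name): name is "scene" or "top" or "wrist"; returns the picture (420x560x3 uint8, red, green, blue); there is no depth.
- bot.calibration(name): a dict with "mtx" (3x3 intrinsics, pixels), "extrinsics" (4x4, takes a point from world to camera coordinates); the wrist camera has in their place "hand_eye" (4x4, takes a point from camera to tool coordinates, whose origin is the TCP and whose axes are the flange's). Camera axes: x right, y down, z forward; pixel columns grow to the right and rows downward; lengths in m; the calibration is good to about 2 mm. The wrist camera is an equidistant fisheye: a pixel r from the principal point sees the ray r / f radians off the axis. A picture is of the moment at which its call begins: read the wrist's pose just before it. calibration takes no time and is no camera call.
A pose or a line that the arm cannot do raises bot.PlanningError and nothing moves.
- bot.close_job(): hands the job in, once; it reports no verdict.
Trained networks look in the newest picture that a camera, given by its name, has taken for a name from the list of things; names that differ only in an ending like _2 or _b are one class to them, and where a whole thing is asked for, a point or a joint stands for the part that bears it (a point fixed in the world has none). Each returns a list of dicts, best first, with "confidence" (0 to 1); they miss things now and then, are a little off and sometimes report something else, mostly with a low value. They report only what shows in the picture. A call takes as long as a camera call.
- bot.search_frame(camera, thing): "bbox" ([left, top, width, height] in pixels, round what is visible of it).
Readings, each from a call of its own:
- bot.read_clock(): time.
- bot.read_joint_positions(): joint angles.
- bot.read_joint_vel(): joint speeds.
- bot.read_joint_efforts(): joint torques, N m.
- bot.read_position(): TCP position.
- bot.read_tool_rot(): TCP orientation.
- bot.read_ft_force(): force on the tool from outside, world axes, zero at the start.
- bot.read_moment(): the same for the moment, N m.
- bot.read_gripper_width(): opening from 0.0 (shut) to 1.0 (fully open).
Only numpy, scipy, OpenCV 4.12 (cv2) and the standard library are available. Lean on these libraries where they do the work, as an engineer would, in place of code of your own. Each camera call takes 0.05 s, during which the arm holds its last target. There are 200 camera calls.

### The job

Shut off the red-handled valve of the air manifold: with the fingertips, push the yellow cover all the way aside to the right by its upturned flange to bare the two valves, then gently push the red handle round (anticlockwise seen from above) to its stop, so that it lies across its pipe. Push only: do not grip the handle or lift the cover. Leave the blue handle and the things around as they are, and finish touching nothing.

Things in the scene. Friction and masses are not known exactly. Their poses are not given: they have to be found in the camera images.
- manifold: Fixed air manifold, base 220 (x) x 370 (y) x 8 mm. Origin: centre of its underside; x points away from the robot, y left, turned up to 0.2 rad. Block 52 mm high on its right half; over the left half two pipes along y at x = -25 and +65 mm (tops at 28 mm), a valve on each at y = 55 mm. Rails at x = +-102 mm, 18 mm high; outlet plate at y = 172 mm, 38 mm high, stubs to y = 187 mm.
- cover (a joint): Slide of the yellow sheet cover, m: 0 = over the valves (hides both handles), grows to the right (manifold -y), 0.16 = stop, over the block. Starts at 0 to 0.02. Moves at about 3 N plus 8 N per m/s and stays where left. Cover 224 mm (x) by 180 mm (y), top face 63 mm above the bench, skirts front and back, ends open so that it passes over the valves.
- cover_flange (a point): Centre of the left face of the cover's upturned flange, a strip along its left edge: 140 mm long along the manifold's x, 5 mm thick, 62 to 83 mm above the bench, this point at 72 mm. Push it towards the manifold's -y. Moves with the cover. To its left stand only the lower outlet plate and stubs.
- cover_sheet (a joint): Lift of the cover off its runners in m: 0 = seated. The cover (about 0.9 kg) is held down by its weight alone. It must stay below 0.015.
- red_valve: Fixed brass valve with the red handle, on the front or the back pipe (varies). Origin: on the bench straight below the handle's pivot; axes as the manifold's. Valve body 24 x 50 mm, 33 mm high. The handle lies level: a red grip 14 mm wide, 19 to 61 mm from the pivot, 37 to 55 mm above the bench.
- red_handle (a joint): Turn of the red handle, rad, about the vertical through red_valve's origin: 0 = open, pointing along the manifold's +y, in line with the pipe; grows anticlockwise from above; 1.571 = shut, at its stop, pointing along -x. Starts at 0 to 0.2. Takes about 0.12 N m (3 N at mid grip); stays where left. Over 45 N from the fingers counts as gripped or forced.
- red_tip (a point): Outer end of the red handle, on its centreline, 61 mm from the pivot, 46 mm above the bench.
- blue_valve: The same valve with a blue handle, on the other pipe, 90 mm from the red one's. To be left alone. Its handle starts at 0 to 0.2 rad, pointing nearly along the manifold's +y.
- blue_tip (a point): Outer end of the blue handle, 61 mm from its pivot, 46 mm above the bench. Must not move more than 15 mm.
- tin: Loose blue oval tin, 54 x 74 x 27 mm, close behind the manifold. Origin: centre of its underside. To be left alone.
- egg_cup: Loose turned wooden egg cup, 48 mm wide, 57 mm high, close behind the manifold. Origin: centre of its underside. To be left alone.
- sanding_block: Loose wooden sanding block, 56 x 100 x 28 mm, close behind the manifold. Origin: centre of its underside. To be left alone.
- bowl: Loose pale wooden bowl, 99 mm wide, 68 mm high, to the left of the manifold. Origin: centre of its underside. To be left alone.
- tape_roll: Loose roll of masking tape lying flat, 87 mm wide, 24 mm high, to the left of the manifold. Origin: centre of its underside. To be left alone.

How it is judged:
By the outcome, as a careful person would: the job done as asked, in the order asked, and still so for the second after the job is handed in, with the robot touching nothing.
It also fails if it takes over 43 s, if anything falls off the work surface, if the arm or the gripper's body presses on something with over 40 N, if the wrist force passes 120 N, or if a joint passes its speed limit or range.

## Working session

There is one attempt and no reset: what is moved stays moved. The work goes in short steps, each a Python script; the robot and the scene stay as the last script left them, time stands still between calls to the robot, and variables do not carry over. Pictures are saved under pics/ and viewed, on a budget of 10 in all, crops included, one or two more only if the job needs it, and the job is handed in when it is done.

```bash
mkdir -p pics; cat > h.py <<'E'
from cell import bot
import numpy as np, cv2
def snap(n,f):
    im=bot.camera(n); cv2.imwrite('pics/'+f,cv2.cvtColor(im,cv2.COLOR_RGB2BGR)); return im
def ray(n,uv):
    c=bot.calibration(n); K=np.array(c['mtx']);E=np.array(c['extrinsics'])
    d=E[:3,:3].T@np.linalg.solve(K,[uv[0],uv[1],1]); o=-E[:3,:3].T@E[:3,3]; return o,d
def onz(n,uv,z):
    o,d=ray(n,uv); return o+d*(z-o[2])/d[2]
def proj(n,p):
    c=bot.calibration(n); K=np.array(c['mtx']);E=np.array(c['extrinsics'])
    q=K@(E[:3,:3]@np.array(p)+E[:3,3]); return q[:2]/q[2]
E
python3 - <<'E'
from h import *
a=snap('top','top.png');b=snap('scene','scene.png')
for n in ['top','scene']:
    o,_=ray(n,(280,210)); print(n,o.round(3))
    for t in ['manifold','cover','cover_flange','tin','egg_cup','sanding_block','bowl','tape_roll']:
        r=bot.search_frame(n,t)
        print(n,t,[(np.round(x['bbox'],0).tolist(),round(x['confidence'],2)) for x in r[:2]])
print(bot.read_clock(),bot.read_tool_rot())
E
```

```text
top [0.416 0.069 1.235]
top manifold [([240.0, 177.0, 153.0, 97.0], 0.7), ([253.0, 176.0, 81.0, 98.0], 0.21)]
top cover [([252.0, 177.0, 82.0, 95.0], 0.65)]
top cover_flange [([251.0, 174.0, 85.0, 101.0], 0.96)]
top tin [([257.0, 160.0, 26.0, 19.0], 0.83)]
top egg_cup [([294.0, 153.0, 14.0, 27.0], 0.87), ([252.0, 174.0, 80.0, 102.0], 0.29)]
top sanding_block [([325.0, 144.0, 42.0, 23.0], 0.91)]
top bowl [([166.0, 160.0, 41.0, 44.0], 0.9), ([254.0, 160.0, 28.0, 18.0], 0.58)]
top tape_roll [([140.0, 248.0, 36.0, 39.0], 0.75)]
scene [0.01  0.856 1.217]
scene manifold [([249.0, 162.0, 115.0, 110.0], 0.88)]
scene cover [([250.0, 183.0, 98.0, 76.0], 0.95)]
scene cover_flange [([249.0, 182.0, 100.0, 75.0], 0.9)]
scene tin [([239.0, 204.0, 20.0, 25.0], 0.55)]
scene egg_cup [([254.0, 180.0, 13.0, 30.0], 0.56)]
scene sanding_block []
scene bowl [([194.0, 247.0, 33.0, 37.0], 0.71), ([250.0, 158.0, 115.0, 116.0], 0.22)]
scene tape_roll [([244.0, 311.0, 36.0, 37.0], 0.84)]
0.9 [ 1.54504555e-05  9.90439544e-01  1.37947488e-01 -7.01374462e-06]
```

View pics/top.png

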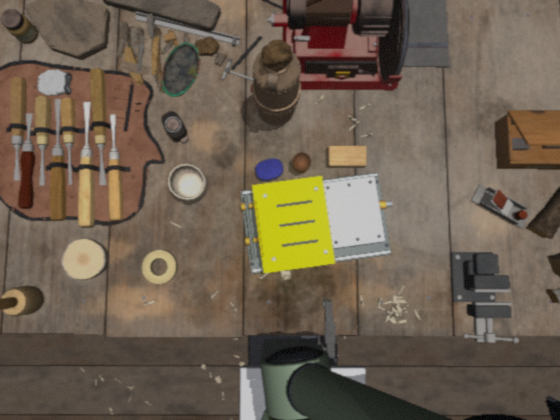

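View pics/scene.png

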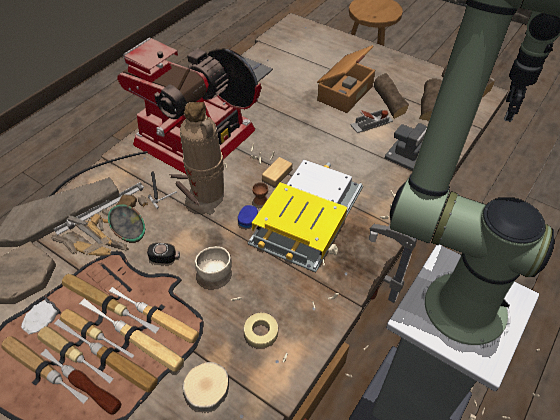

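The cover sits over the left half, at about px (255,180)-(332,270) in the top view. The tin and egg cup are just behind it, and the bowl and tape are to the left. I'll segment the yellow and fit the pose.

```bash
cat >> h.py <<'E'
def yellow(n):
    im=bot.camera(n); h=cv2.cvtColor(im,cv2.COLOR_RGB2HSV)
    m=cv2.inRange(h,(24,200,120),(34,255,255)); m=cv2.morphologyEx(m,cv2.MORPH_CLOSE,np.ones((5,5)))
    return max(cv2.findContours(m,0,2)[0],key=cv2.contourArea)
E
python3 - <<'E'
from h import *
ct=yellow('top')
P=np.array([onz('top',p[0],0.063)[:2] for p in ct],np.float32)
r=cv2.minAreaRect(P); B=cv2.boxPoints(r); print(r); print(B.round(3))
im=cv2.imread('pics/top.png')
# manifold corners: model fit via grey base corners printed crop
th=None
c=np.array([ [cv2.boxPoints(r)] ])
cv2.imwrite('pics/crop.png',cv2.resize(im[140:300,130:410],None,fx=2.8,fy=2.8,interpolation=cv2.INTER_CUBIC))
E
```

```text
((0.5097634792327881, 0.028763271868228912), (0.2216247022151947, 0.17704035341739655), 8.24531364440918)
[[ 0.387  0.1  ]
 [ 0.413 -0.075]
 [ 0.632 -0.043]
 [ 0.607  0.132]]
```

View pics/crop.png

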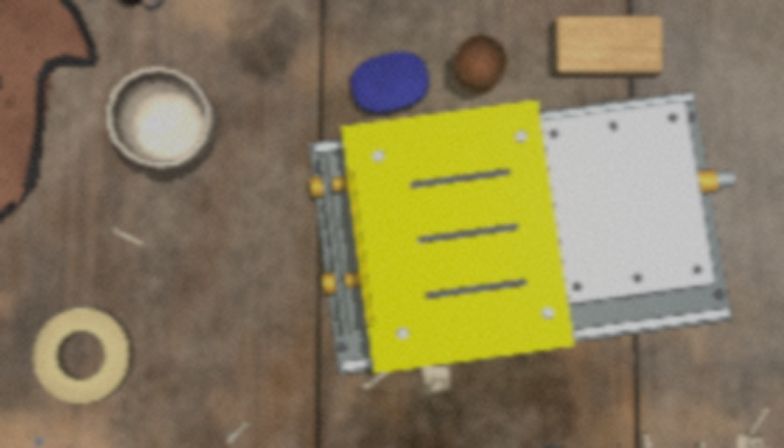

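```bash
cat >> h.py <<'E'
def Q(psi): return [0,float(np.cos(psi/2)),float(np.sin(psi/2)),0]
E
python3 - <<'E'
from h import *
C=[(312,143,.018),(342,372,.018),(693,95,.018),(730,318,.018)]
p=np.array([onz('top',(130+x/2.8,140+y/2.8),z)[:2] for x,y,z in C]);print(p.round(3))
M=p.mean(0); d1=p[2]-p[0];d2=p[3]-p[1]
print('yaw from base',[float(np.arctan2(d[0],-d[1])) for d in (d1,d2)],np.linalg.norm(d1),np.linalg.norm(d2))
yaw=np.deg2rad(8.245);R=np.array([[np.cos(yaw),-np.sin(yaw)],[np.sin(yaw),np.cos(yaw)]])
print('M',M,'cover in M',R.T@(np.array([.5098,.0288])-M))
F=np.array([.5098,.0288])+R@[0,.09]; print('flange',F,[proj('top',[*F,.072])])
A=F+R@[0,.05]; psi=yaw-np.pi
print(A, bot.solve_ik([*A,.2],Q(psi)),bot.solve_ik([*A,.068],Q(psi)),bot.solve_ik([*(F+R@[0,-.15]),.068],Q(psi)))
for u,v,z in((187,182,.068),(159,267,.024)): print(onz('top',(u,v),z).round(3))
E
```

```text
[[ 0.599  0.159]
 [ 0.386  0.129]
 [ 0.646 -0.199]
 [ 0.437 -0.229]]
yaw from base [0.13062225755118775, 0.1403875896550698] 0.36119337350369835 0.3612165127182569
M [ 0.51693788 -0.03522456] cover in M [0.00211742 0.06438641]
flange [0.49689344 0.11786975] [array([255.83415677, 228.45903741])]
[0.48972312 0.16735295] [ 0.18658999  0.29056968 -0.32699792  0.95322873  0.          0.04268759] [ 0.18658999  0.44025032 -0.49230953  0.63823648  0.          0.04268759] [-0.20112666  0.44291873 -0.48764393  0.64023367  0.         -0.34502906]
[0.614 0.292 0.068]
[0.401 0.367 0.024]
```

```bash
cat >> h.py <<'E'
yaw=0.141; R=np.array([[np.cos(yaw),-np.sin(yaw)],[np.sin(yaw),np.cos(yaw)]])
M=np.array([.517,-.035])
F=np.array([.497,.118])
def st(t=''): print(t,'t',round(bot.read_clock(),2),'p',np.round(bot.read_position(),4),'f',np.round(bot.read_ft_force(),1))
E
python3 - <<'E'
from h import *
psi=yaw-np.pi
A=F+R@[0,.045]
bot.set_gripper(0.0)
bot.move_linear([.2,-.5,.3],speed=.3)
bot.move_pose([*A,.2],Q(psi)); st('above')
bot.move_linear([*A,.069],speed=.12); st('down')
r=bot.move_linear([*(F+R@[0,-.155]),.069],speed=.07,until_force=12); st(r)
f=R.T@(bot.read_position()[:2]-M); print('TCP in manifold',f)
snap('top','p1.png'); snap('scene','s1.png')
ct=yellow('top');P=np.array([onz('top',p[0],0.063)[:2] for p in ct],np.float32);print(cv2.minAreaRect(P))
a=cv2.imread('pics/p1.png')[140:300,180:410];b=cv2.imread('pics/s1.png')[140:300,200:430]
cv2.imwrite('pics/c1.png',cv2.resize(np.vstack([a,b]),None,fx=1.87,fy=1.87,interpolation=cv2.INTER_CUBIC))
E
```

```text
above t 4.75 p [0.4911 0.1618 0.2001] f [0.2 1.1 0.1]
down t 5.99 p [0.4913 0.1627 0.0696] f [-0.5  0.1 -0.7]
True t 8.19 p [ 0.5149 -0.0106  0.0687] f [-0.1  4.1  1.8]
TCP in manifold [0.00139774 0.02445116]
((0.5374422073364258, -0.1609751284122467), (0.22271235287189484, 0.08438660949468613), 10.448189735412598)
```

View pics/c1.png

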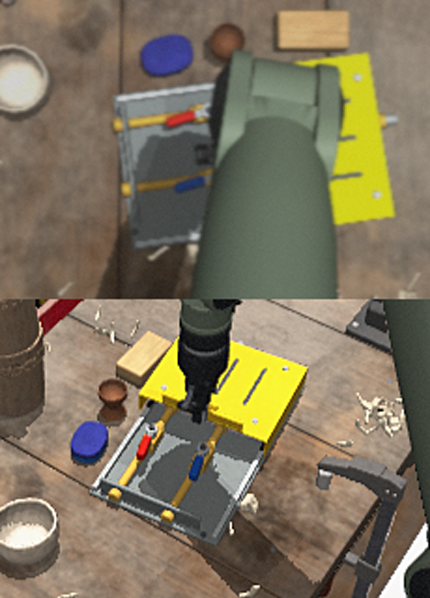

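The cover is moved nearly all the way and both valves are bare. Red is on the back pipe and blue on the front. I'll press on to confirm the cover is at its stop, then back off and look.

```bash
python3 - <<'E'
from h import *
p=bot.read_position()
e=p[:2]+R@[0,-.04]
r=bot.move_linear([*e,.069],speed=.04,until_force=18); st(r)
p=bot.read_position(); print('TCP in manifold',R.T@(p[:2]-M))
b=p[:2]+R@[0,.02]; bot.move_linear([*b,.069],speed=.1)
bot.move_linear([*b,.2],speed=.2)
bot.move_linear([*(M+R@[-0.06,.01]),.24],speed=.2)
st(); rot=bot.read_tool_rot(); pos=bot.read_position(); im=snap('wrist','w1.png'); print(pos,rot)
for t in ['red_tip','blue_tip','red_handle','red_valve','blue_valve','cover_flange']:
    print(t,[(np.round(x['bbox'],0).tolist(),round(x['confidence'],2)) for x in bot.search_frame('wrist',t)[:2]])
E
```

```text
True t 8.73 p [ 0.5145 -0.0105  0.0683] f [0.4 2.2 2.7]
TCP in manifold [0.00096647 0.02465601]
 t 10.44 p [ 0.4564 -0.0335  0.2394] f [ 0.2 -0.1 -0. ]
[ 0.4563556  -0.03351457  0.23939607] [-7.54258275e-04 -7.16601781e-02  9.97380872e-01  9.77987449e-03]
red_tip [([308.0, 276.0, 50.0, 18.0], 0.9)]
blue_tip [([301.0, 202.0, 67.0, 26.0], 0.58)]
red_handle [([311.0, 274.0, 46.0, 18.0], 0.63)]
red_valve [([304.0, 274.0, 57.0, 24.0], 0.64)]
blue_valve [([285.0, 203.0, 83.0, 27.0], 0.73)]
cover_flange [([103.0, 135.0, 166.0, 178.0], 0.7), ([442.0, 290.0, 61.0, 54.0], 0.66)]
```

View pics/w1.png

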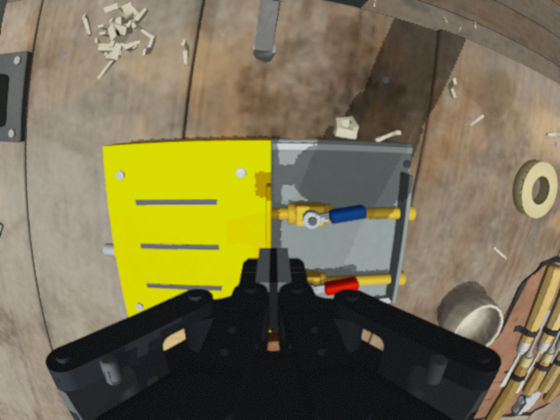

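The cover is hard on its stop: 18 N moved it no further. In the wrist view the red handle is at about (341,285) and the blue at (347,214). Next I'll locate both grips by colour.

```bash
cat >> h.py <<'E'
from scipy.spatial.transform import Rotation as Ro
def wray(uv,pos,q):
    c=bot.calibration('wrist');K=np.array(c['mtx']);H=np.array(c['hand_eye'])
    x=(uv[0]-K[0,2])/K[0,0];y=(uv[1]-K[1,2])/K[1,1];r=np.hypot(x,y)
    d=np.array([np.sin(r)*x/r,np.sin(r)*y/r,np.cos(r)])
    W=Ro.from_quat([q[1],q[2],q[3],q[0]]).as_matrix()
    return pos+W@H[:3,3], W@H[:3,:3]@d
def grip(im,col,toW,win):
    h=cv2.cvtColor(im,cv2.COLOR_RGB2HSV); l,t,w,hh=win
    m=cv2.inRange(h,(100,120,50),(125,255,255)) if col=='blue' else cv2.inRange(h,(0,190,90),(6,255,255))|cv2.inRange(h,(174,190,90),(180,255,255))
    k=np.zeros_like(m);k[t:t+hh,l:l+w]=m[t:t+hh,l:l+w]
    ct=max(cv2.findContours(k,0,2)[0],key=cv2.contourArea)
    P=np.array([toW(p[0]) for p in ct],np.float32); return P,cv2.minAreaRect(P)
def report(name,P,r):
    B=cv2.boxPoints(r); e=[B[1]-B[0],B[2]-B[1]]; v=max(e,key=np.linalg.norm); v=v/np.linalg.norm(v); v=v*np.sign(v[1])
    c=np.array(r[0]); th=np.arctan2(v[1],v[0])-np.pi/2-yaw
    print(name,'c',c.round(4),'size',np.round(r[1],3),'theta',round(float(th),3),'pivot',(c-.04*v).round(4),'tip',(c+.021*v).round(4),'pivotM',(R.T@(c-.04*v-M)).round(4))
E
python3 - <<'E'
from h import *
pos=np.array([0.4563556,-0.03351457,0.23939607]);q=[-7.54258275e-04,-7.16601781e-02,9.97380872e-01,9.77987449e-03]
im=cv2.cvtColor(cv2.imread('pics/w1.png'),cv2.COLOR_BGR2RGB)
def tw(p):
    o,d=wray(p,pos,q); return (o+d*(.053-o[2])/d[2])[:2]
for c,w in(('red',(295,265,80,40)),('blue',(295,190,90,50))): report('wrist '+c,*grip(im,c,tw,w))
t=bot.camera('top')
for c,pt in(('red',(M+R@[.065,.1])),('blue',(M+R@[-.025,.1]))):
    u=proj('top',[*pt,.05]).astype(int)
    try: report('top '+c,*grip(t,c,lambda p:onz('top',p,.053)[:2],(u[0]-25,u[1]-17,50,34)))
    except Exception as e: print(c,e)
E
```

```text
wrist red c [0.5645 0.0681] size [0.017 0.04 ] theta 0.154 pivot [0.5761 0.0298] tip [0.5584 0.0882] pivotM [0.0676 0.0559]
wrist blue c [0.4754 0.0552] size [0.016 0.04 ] theta 0.172 pivot [0.4877 0.0171] tip [0.4689 0.0752] pivotM [-0.0217  0.0557]
top red c [0.563  0.0684] size [0.01  0.035] theta 0.187 pivot [0.5759 0.0305] tip [0.5563 0.0882] pivotM [0.0675 0.0566]
top blue c [0.4735 0.0552] size [0.01  0.037] theta 0.184 pivot [0.4863 0.0173] tip [0.4668 0.0751] pivotM [-0.0231  0.0561]
```

```bash
cat >> h.py <<'E'
PV=np.array([.5755,.030])
def T(th,g,r=.046):
    return PV+R@(r*np.array([-np.sin(th),np.cos(th)])+g*np.array([np.cos(th),np.sin(th)])), Q(yaw-np.pi+th)
E
python3 - <<'E'
from h import *
p,q=T(.1,.036); print(p,bot.solve_ik([*p,.043],q))
bot.move_pose([*p,.2],q)
bot.move_linear([*p,.043],speed=.12); st('down')
for th in np.arange(.1,1.70,.133):
    p,q=T(th,.018)
    r=bot.move_linear([*p,.043],speed=.05,rotation=q,until_force=15)
    print(round(th,2),r,np.round(bot.read_ft_force(),1))
    if r: break
st('end')
snap('scene','s2.png')
cv2.imwrite('pics/c2.png',cv2.resize(cv2.imread('pics/s2.png')[170:300,220:400],None,fx=4,fy=4,interpolation=cv2.INTER_CUBIC))
E
```

```text
[0.5994806  0.08326285] [ 0.01610139  0.60462415 -0.27108081  0.69509137  0.         -0.22489861]
down t 13.08 p [0.6002 0.0832 0.0438] f [-0.1  1.4 -0.2]
0.1 False [-0.3  0.1 -0.2]
0.23 False [ 0.9 -0.2  0.9]
0.37 False [1.4 0.3 0.3]
0.5 False [2.  0.6 0.2]
0.63 False [0.7 1.  0.1]
0.76 False [ 1.   0.9 -0.3]
0.9 False [ 1.1  1.3 -0.3]
1.03 False [-0.3  1.3 -0.8]
1.16 False [ 0.5  1.6 -0.8]
1.3 False [-0.2  1.  -0.7]
1.43 False [-0.3  0.5 -0.5]
1.56 False [-0.9  1.1 -0.5]
1.7 True [0.3 4.4 2. ]
end t 16.92 p [0.5256 0.0413 0.0428] f [0.3 4.4 2. ]
```

View pics/c2.png

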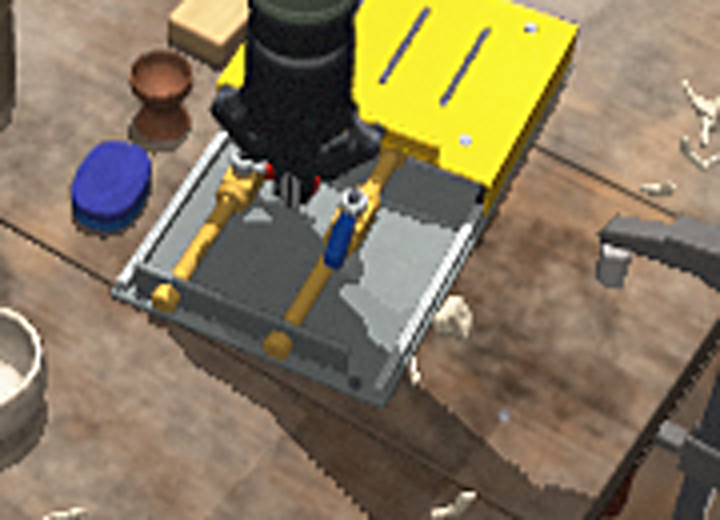

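The red handle now lies across its pipe and the force rose at the stop. I'll give it one more gentle push to confirm, retreat and check.

```bash
python3 - <<'E'
from h import *
p=bot.read_position()
r=bot.move_linear([*(p[:2]+R@[0,-.012]),.043],speed=.03,until_force=14); st(r)
p=bot.read_position()
b=p[:2]+R@[0,.025]
bot.move_linear([*b,.043],speed=.1); bot.move_linear([*b,.22],speed=.2)
bot.move_pose([.30,-.22,.30],Q(yaw-np.pi+.3)); st('away')
im=snap('scene','s3.png'); t=snap('top','t3.png')
for c,pt in(('red',(PV+R@[-.04,0])),('blue',(M+R@[-.025,.1]))):
    for n,I in(('top',t),('scene',im)):
        u=proj(n,[*pt,.05]).astype(int)
        try: report(n+' '+c,*grip(I,c,lambda p:onz(n,p,.05)[:2],(u[0]-22,u[1]-22,44,44)))
        except Exception as e: print(n,c,e)
a=cv2.resize(t[130:300,130:410],None,fx=2,fy=2,interpolation=cv2.INTER_CUBIC);b=cv2.resize(im[150:300,180:460],(560,300))
cv2.imwrite('pics/c3.png',cv2.resize(cv2.cvtColor(np.vstack([a,b]),cv2.COLOR_RGB2BGR),None,fx=.93,fy=.93))
E
```

```text
True t 17.23 p [0.5254 0.0414 0.0428] f [0.6 3.7 2.7]
away t 20.05 p [ 0.3004 -0.2197  0.2997] f [ 0.1 -0.1 -0.6]
top red c [0.5345 0.0242] size [0.034 0.006] theta -1.571 pivot [0.4949 0.0186] tip [0.5553 0.0272] pivotM [-0.0143  0.0562]
scene red c [0.5366 0.0253] size [0.04  0.015] theta -1.589 pivot [0.4969 0.0204] tip [0.5574 0.0278] pivotM [-0.0121  0.0577]
top blue c [0.4737 0.0555] size [0.011 0.038] theta 0.14 pivot [0.4848 0.0171] tip [0.4679 0.0757] pivotM [-0.0246  0.0561]
scene blue c [0.4744 0.059 ] size [0.013 0.048] theta 0.214 pivot [0.4883 0.0215] tip [0.4671 0.0786] pivotM [-0.0204  0.0599]
```

View pics/c3.png

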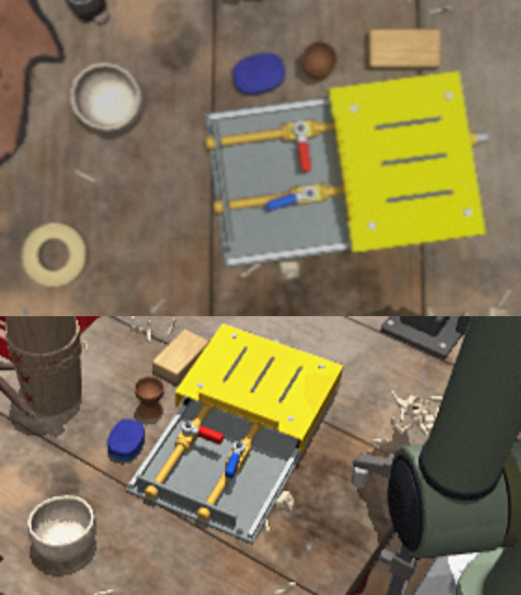

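```bash
python3 -c "
from h import *
st(); bot.close_job()"
```

```text
t 20.15 p [ 0.3005 -0.2195  0.2997] f [-0.3 -0.1 -0.5]
the job is handed in; nothing more can be done
```

The red valve is shut and the job was handed in at 20.2 s of the 43 s allowed. With shut fingertips I pushed the cover right by its flange, then pushed the red handle round on the back pipe. I only pushed: nothing was gripped or deliberately lifted.

- **Cover:** it is at its right-hand stop. A second push that tripped an 18 N force-change limit moved it no further. In the final pictures it looks seated over the block, but I did not measure its lift.
- **Red handle:** it reads about 1.57 rad from the top camera and 1.55 rad from the scene camera. My angle code printed these as -1.571 and -1.589 because it takes the handle's direction the opposite way. A second gentle push at the stop moved it no further.
- **Blue handle:** its tip is within about 1 mm of where it was, measured from the top camera. The scene camera put it a few mm off, which I put down to that camera's rougher view.
- **Things around:** by eye, the tin, egg cup, sanding block, bowl and tape are where they were; I did not measure them.
- **Robot:** it is clear of everything, with a wrist force reading of about 0.6 N.

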